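# Wedge the rocking bench scale

### The job

The bench scale rocks because its front left foot is too short. Push the wooden wedge, thin end first, under that foot until it is snug and the scale stands level, then press down firmly with the fingertips on the corner of the platter above the foot for about a second to prove that the rocking has stopped. Only push and press: do not pick up the wedge or the scale, do not shove the scale out of its place, and leave the other things where they are.

Things in the scene. Friction and masses are not known exactly. Their poses are not given: they have to be found in the camera images.
- scale: Grey bench scale, steel platter, 165 x 225 mm, 190 mm high, loose, about 2.5 kg. Origin: on the table under its centre; x to its rear (display column), y to its left, z up. Underside 26 mm, platter top 72 mm up. Domed feet 24 mm across at x +-65, y +-95 mm. It stands level on three; the front left one (x -65, y +95) hangs 8 mm clear, and 5 to 10 N on that corner tips it over.
- short_foot (a point): Lowest point of the domed front left foot of the scale (axes as the scale): 8 mm above the table when the scale is level.
- corner (a point): Flat top of the platter straight above the short foot, 72 mm above the table (15 to 17 mm in from the platter's edges): press down here, with 10 to 20 N.
- wedge: Loose light wooden wedge, 130 x 60 mm, 80 g. Origin: centre of its flat underside; x to the thin end, y across, z up. The top slopes evenly from 17 mm thick at the heel (x = -65 mm) to 3 mm at the thin end (x = +65): 8 mm at x = +18.6, which is snug when under the short foot. It slides freely (under 1.5 N) up to there; further takes 4 to 10 N and tilts or shoves the scale. It stays where left.
- heel (a point): Middle of the wedge's flat upright heel face (60 mm wide, 17 mm high), 8.5 mm above the table; axes as the wedge. Push here, along the wedge's x.
- offcut: Bystander: beech block 40 x 75 x 32 mm, origin under its centre.
- pestle: Bystander: small wooden pestle lying down, 113 mm long, 33 mm thick, origin under its centre.
- ring: Bystander: turned wooden ring 56 mm across, 22 mm high, origin under its centre.
- knob: Bystander: turned wooden knob 57 mm across, 38 mm high, origin under its centre.
There are look-alikes about, which are no part of the job. There is more than one size of the wedge; the one meant has the size given above.

How it is judged:
By the outcome, as a careful person would: the job done as asked, in the order asked, and still so for the second after the job is handed in, with the robot touching nothing.
It also fails if it takes over 48 s, if anything falls off the work surface, if the arm or the gripper's body presses on something with over 40 N, if the wrist force passes 120 N, or if a joint passes its speed limit or range.

### The arm

A 7-joint arm with a two-finger parallel gripper is mounted at the origin on a cart in front of the work surface, level with it; the furniture and walls round the work are solid. World frame = base frame: x ahead of the robot, y to its left, z up, the work surface at z = 0. Lengths are in m, angles in rad, forces in N, time in s.
With the tool pointing down it reaches from about 0.4 to 0.9 m from the base axis. Payload 5.6 kg.
Tool frame: the origin (TCP) lies between the finger pads; the fingertips stand 17 mm ahead of it and the grasp point (between the pads) lies 2 mm behind it; z points along the fingers, y is the direction in which the jaws open and shut (so a half turn about z gives the same grasp; the last joint's range is limited). The gripper opens to 92 mm and grips with 3 to 60 N. Pads are 20 mm wide; open, the fingers measure 128 mm over their backs; the gripper's body (75 mm by 189 mm) begins 69 mm behind the grasp point.
Start: joints at [-1.331, 0.468, -0.012, 1.603, 0.006, 1.071, -0.056], TCP at [0.181, 0.624, 0.197] pointing down, gripper open.
Joint ranges: [-2.53, 2.53], [-0.31, 2.02], [-1.57, 1.55], [0.28, 2.44], [-1.29, 4.43], [0.15, 1.84], [-2.92, 2.92]. Speed limits (rad/s): [2.57, 2.57, 3.14, 3.14, 3.14, 3.14, 3.14].

### API

Orientations are given as a 3x3 rotation matrix whose columns are the frame's x, y, z axes.
In Python, from cell import monitor, imaging, r gives the robot as it stands. The module is installed in compiled form; this text tells all that it offers.
- The arm moves only by the shell command python3 -m pendant 'ROWS' [OPENING] [FORCE]. ROWS is JSON, a list of rows, each an object with "delta_pos": the shift along the tool's x, y, z in mm, a list of three; "delta_rot": the turn, a rotation vector about the tool's x, y, z in rad, a list of three. A call has 1 to 12 rows; each row shifts and turns the pose as measured when the row begins, along the tool's axes as they then stand; what a row does not reach is not made up. A row lasts 1/8 s, in which the tool goes at most 62.5 mm and 10.7 degrees, less where a joint would pass 70% of its speed; a pose out of reach is approached as far as the arm can. A call is refused whole if a number of a shift passes 62.5 or a number of a turn 0.188, either way. A call with a gripper value outside its range is refused whole. OPENING is the closure, from 0 (fully open) to 1 (shut), set as the call begins (- or left out, the last holds). The fingers move at their own pace and stop on an object; FORCE is the grip in N (left out, the last holds). Time passes only in rows, so rows that do not move let the fingers close. It gives the time, the measured TCP pose, the force and the opening at its end, in the units of the state.
- monitor.state(): the state, without advancing time (a new reading comes with each control period).
- imaging.snapshot(name): name is "scene" or "top" or "wrist"; returns a dict with "img" (384x512x3 uint8, blue, green, red), "K" (3x3 intrinsics, pixels), "dist_coeffs" ([k1, k2, p1, p2, k3] as OpenCV has them; the pictures are not rectified), "cam_to_world" (4x4, takes a point from camera to world coordinates); the wrist camera has in their place "tool_from_camera" (4x4, takes a point from camera to tool coordinates, whose origin is the TCP and whose axes are the flange's). Camera axes: x right, y down, z forward; pixel columns grow to the right and rows downward; lengths in m; the calibration is good to about 2 mm. A picture is of the moment at which its call begins: read the wrist's pose just before it. There is no depth.
- r.job_done(): hands the job in, once; it reports no verdict.
The state is a dict: "t": time; "joint_positions": joint angles; "qvel": joint speeds; "effort": joint torques, N m; "position": TCP position; "orientation": TCP orientation; "force": force on the tool from outside, world axes, zero at the start; "torque": the same for the moment, N m; "finger_gap": finger opening in m.
Only numpy, scipy, OpenCV 4.12 (cv2) and the standard library are available. Lean on these libraries where they do the work, as an engineer would, in place of code of your own. Each camera call takes 0.05 s, during which the arm holds its last target. There are 200 camera calls.

## Working session

There is one attempt and no reset: what is moved stays moved. The work goes in short steps, Python scripts to look and compute and a shell command to move; the robot and the scene stay as the last step left them, time stands still between calls to the robot, and variables do not carry over. Pictures are saved under pics/ and viewed, about 8 in all and at most 12, crops included, and the job is handed in when it is done.

```bash
mkdir -p pics; cat > h.py <<'E'
import numpy as np, cv2, json, pickle
from cell import monitor, imaging, r
def snap(n,tag):
    s=monitor.state(); d=imaging.snapshot(n); cv2.imwrite(f'pics/{tag}.png',d['img'])
    if n=='wrist':
        T=np.eye(4);T[:3,:3]=np.array(s['orientation']);T[:3,3]=s['position']
        d['cam_to_world']=T@np.array(d['tool_from_camera'])
    pickle.dump(d,open(f'pics/{tag}.pkl','wb')); return d
def load(tag): return pickle.load(open(f'pics/{tag}.pkl','rb'))
def p2w(d,uv,z):
    uv=np.array(uv,float).reshape(-1,1,2)
    n=cv2.undistortPoints(uv,np.array(d['K'],float),np.array(d['dist_coeffs'],float)).reshape(-1,2)
    T=np.array(d['cam_to_world']); R=(T[:3,:3]@np.c_[n,np.ones(len(n))].T).T
    z=np.broadcast_to(z,len(n)); k=(z-T[2,3])/R[:,2]
    return T[:3,3]+R*k[:,None]
def w2p(d,P):
    T=np.linalg.inv(np.array(d['cam_to_world']));rv=cv2.Rodrigues(T[:3,:3])[0]
    return cv2.projectPoints(np.array(P,float).reshape(-1,1,3),rv,T[:3,3],np.array(d['K'],float),np.array(d['dist_coeffs'],float))[0].reshape(-1,2)
E
python3 - <<'E'
from h import *
np.set_printoptions(precision=4,suppress=True)
a=snap('scene','s0')
b=snap('top','t0')
cv2.imwrite('pics/t0b.png',cv2.resize(b['img'],(800,600),interpolation=cv2.INTER_CUBIC))
cv2.imwrite('pics/s0b.png',cv2.resize(a['img'],(800,600),interpolation=cv2.INTER_CUBIC))
s=monitor.state();print(s['t'],s['position'],s['orientation'],s['force'],s['finger_gap'])
print(a['cam_to_world'],b['cam_to_world'])
E
```

```text
0.1 [0.1813 0.6236 0.1958] [[-0.9603  0.2791 -0.0003]
 [ 0.2791  0.9603 -0.0015]
 [-0.0002 -0.0015 -1.    ]] [-0.4916 -0.3739  0.3699] 0.09198689542523537
[[-0.8891 -0.3476  0.2978  0.3277]
 [-0.4578  0.6739 -0.5799  0.5232]
 [ 0.0009 -0.6519 -0.7583  0.7117]
 [ 0.      0.      0.      1.    ]] [[ 0.0136 -0.9995  0.0268  0.5377]
 [-0.9999 -0.0137 -0.0011  0.0428]
 [ 0.0015 -0.0268 -0.9996  0.9668]
 [ 0.      0.      0.      1.    ]]
```

View pics/t0b.png

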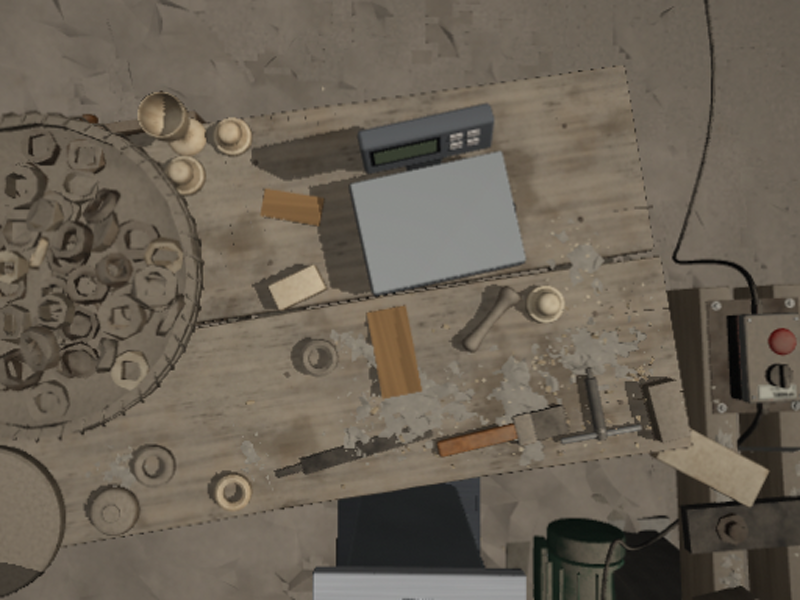

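View pics/s0b.png

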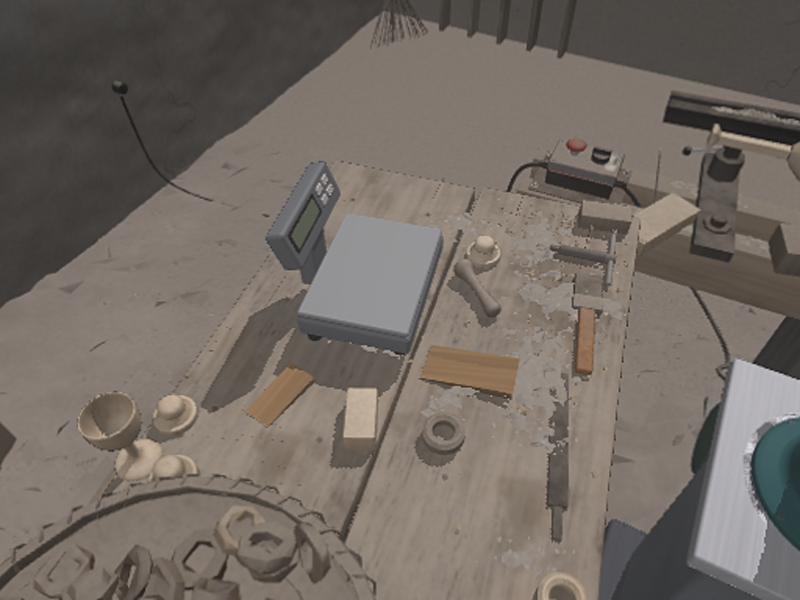

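The top view shows the scale with its platter corners at about (351,184), (503,153), (525,263) and (374,292). The display is at the far side, so the front left corner is near (374,292). There are two wedge candidates: a large one at (394,351) and a small one at (291,207). I'll measure both and zoom in on the large one.

```bash
python3 - <<'E'
from h import *
np.set_printoptions(precision=4,suppress=True)
b=load('t0');a=load('s0')
k=.64
pl=p2w(b,np.array([[351,184],[503,153],[525,263],[374,292]])*k,.072);print('platter',pl)
print([np.linalg.norm(pl[i]-pl[(i+1)%4]) for i in range(4)])
for n,q in dict(big=[[367,310],[405,306],[421,392],[383,397]],small=[[264,189],[323,197],[319,224],[261,214]]).items():
    w=p2w(b,np.array(q)*k,.01);print(n,w,[np.linalg.norm(w[i]-w[(i+1)%4]) for i in range(4)])
A=a['img'][205:265,255:345];B=b['img'][180:260,225:305]
c=np.hstack([cv2.resize(B,(420,420),interpolation=3),cv2.resize(a['img'][215:257,263:338],(375,420),interpolation=3)])
cv2.imwrite('pics/c1.png',c)
E
```

```text
platter [[ 0.7178  0.1056  0.072 ]
 [ 0.7645 -0.1074  0.072 ]
 [ 0.61   -0.1398  0.072 ]
 [ 0.5665  0.0711  0.072 ]]
[np.float64(0.21808175880250572), np.float64(0.157798862640318), np.float64(0.2153599700216195), np.float64(0.15524432446026887)]
big [[0.5414 0.0832 0.01  ]
 [0.5482 0.0264 0.01  ]
 [0.4204 0.0009 0.01  ]
 [0.4122 0.0574 0.01  ]] [np.float64(0.057159429466508274), np.float64(0.13031437809051885), np.float64(0.05709905729624227), np.float64(0.13175566372871048)]
small [[0.7208 0.2403 0.01  ]
 [0.7101 0.1517 0.01  ]
 [0.6694 0.1571 0.01  ]
 [0.6831 0.2442 0.01  ]] [np.float64(0.08925993354366647), np.float64(0.04107748005053048), np.float64(0.08816971011651652), np.float64(0.03787575538649553)]
```

View pics/c1.png

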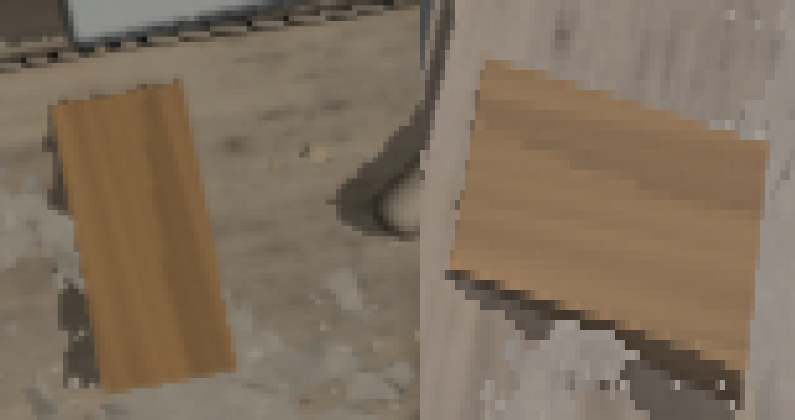

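The large one measures 130 x 57 mm and fits. The small one is about 89 x 40 mm, so it's the look-alike. In the scene crop the right-hand end, towards the robot, is thick and the thin end faces the scale. Next I'll refine the poses from both cameras.

```bash
cat > pose.py <<'E'
from h import *
from scipy.optimize import least_squares
def rect(d,seed,tol,z,L,lab):
    m=np.zeros((386,514),np.uint8)
    im=cv2.GaussianBlur(d['img'],(3,3),0)
    cv2.floodFill(im,m,seed,(0,0,0),(tol,)*3,(tol,)*3,4|cv2.FLOODFILL_MASK_ONLY|cv2.FLOODFILL_FIXED_RANGE|(255<<8))
    m=cv2.morphologyEx(m[1:-1,1:-1],cv2.MORPH_CLOSE,np.ones((5,5)));m=cv2.morphologyEx(m,cv2.MORPH_OPEN,np.ones((5,5)))
    c=max(cv2.findContours(m,cv2.RETR_EXTERNAL,cv2.CHAIN_APPROX_NONE)[0],key=cv2.contourArea).reshape(-1,2)
    w=p2w(d,c,z)[:,:2]
    rc=cv2.minAreaRect((w*1000).astype(np.float32))
    bx=cv2.boxPoints(rc)/1000; e=bx[1]-bx[0];f=bx[2]-bx[1]
    print(lab,'c',np.array(rc[0])/1000,'sides',np.linalg.norm(e),np.degrees(np.arctan2(e[1],e[0])),np.linalg.norm(f),np.degrees(np.arctan2(f[1],f[0])))
E
python3 - <<'E'
from pose import *
np.set_printoptions(precision=4,suppress=True)
b=load('t0');a=load('s0')
for tol in (14,22):
  rect(b,(280,142),tol,.072,0,'plat top');rect(a,(240,178),tol,.072,0,'plat scene')
  rect(b,(250,225),tol+10,.010,0,'wedge top');rect(a,(300,237),tol+10,.010,0,'wedge scene')
# manual wedge corners, true z
z=[.003,.003,.017,.017]
w=p2w(b,np.array([[50,105],[182,80],[236,368],[102,392]])/5.25+[225,180],z)
w2=p2w(a,np.array([[450-420,268],[484-420,60],[768-420,143],[745-420,368]])/[5,10]+[263,215],z)
print(w,w2)
E
```

```text
plat top c [ 0.6669 -0.0169] sides 0.21499573 -76.871925 0.15502799 13.1280775
plat scene c [ 0.6657 -0.0173] sides 0.21794836 -76.704865 0.15576376 13.295152
wedge top c [0.4816 0.0429] sides 0.062669694 -77.82153 0.13289462 12.178474
wedge scene c [0.4809 0.0422] sides 0.06390305 -73.621666 0.13450584 16.378328
plat top c [ 0.6668 -0.0171] sides 0.21731704 -76.69669 0.15618224 13.303301
plat scene c [ 0.6658 -0.0185] sides 0.22293098 -76.32467 0.15925106 13.675333
wedge top c [0.493  0.0844] sides 0.14183354 -15.882076 0.2140687 74.11793
wedge scene c [ 0.6605 -0.1877] sides 1.0038712 -0.032675494 1.441711 89.967316
[[0.5376 0.0843 0.003 ]
 [0.5497 0.0252 0.003 ]
 [0.423  0.     0.017 ]
 [0.4117 0.0589 0.017 ]] [[0.5355 0.0861 0.003 ]
 [0.5474 0.0276 0.003 ]
 [0.4214 0.0005 0.017 ]
 [0.4094 0.0603 0.017 ]]
```

Both cameras agree. The wedge heel is at (0.416, 0.030) with a yaw of about 11.6°, and the short foot is at about (0.5815, 0.0605). That means a straight push of about 84 mm, with the foot 3 mm off the wedge's centreline. I'll move to the heel with the fingers about 20 mm apart, which gives two contact points.

```bash
python3 -m pendant '[{"delta_pos":[-39,-27,0],"delta_rot":[0,0,0]},{"delta_pos":[-39,-27,0],"delta_rot":[0,0,0]},{"delta_pos":[-39,-27,0],"delta_rot":[0,0,0]},{"delta_pos":[-39,-27,0],"delta_rot":[0,0,0]},{"delta_pos":[-39,-27,0],"delta_rot":[0,0,0]},{"delta_pos":[-39,-27,0],"delta_rot":[0,0,0]},{"delta_pos":[-39,-27,0],"delta_rot":[0,0,0]},{"delta_pos":[-39,-27,0],"delta_rot":[0,0,0]},{"delta_pos":[0,0,0],"delta_rot":[0,0,-0.16]},{"delta_pos":[0,0,0],"delta_rot":[0,0,-0.16]},{"delta_pos":[0,0,0],"delta_rot":[0,0,-0.16]}]' 0.78 20
cat > where.py <<'E'
from h import *
import sys
np.set_printoptions(precision=4,suppress=True)
s=monitor.state();R=np.array(s['orientation']);p=np.array(s['position'])
print('t',s['t'],'p',p,'F',np.array(s['force']),'gap',s['finger_gap'],'\n',R)
a=np.radians(float(sys.argv[4])); z=[0,0,-1]; y=np.array([-np.sin(a),np.cos(a),0]); G=np.c_[np.cross(y,z),y,z]
from scipy.spatial.transform import Rotation as Q
print('delta_mm',R.T@(np.array([float(v) for v in sys.argv[1:4]])-p)*1000,'rot',Q.from_matrix(R.T@G).as_rotvec())
E
python3 where.py 0.400 0.0266 0.10 11.8
```

```text
t: 1.48
position: [0.4265, 0.3168, 0.1916]
orientation: [[-0.978, -0.21, -0.005], [-0.21, 0.978, -0.008], [0.006, -0.007, -1.0]]
force: [-0.6, -0.2, -0.0]
finger_gap: 0.0203
t 1.475 p [0.4265 0.3168 0.1916] F [-0.569  -0.2201 -0.0391] gap 0.020321685651559458 
 [[-0.9778 -0.2096 -0.0047]
 [-0.2096  0.9778 -0.0079]
 [ 0.0062 -0.0067 -1.    ]]
delta_mm [  86.1832 -277.5657   94.0616] rot [-0.0068 -0.0062  0.0052]
```

```bash
python3 -m pendant '[{"delta_pos":[12,-40,13],"delta_rot":[-0.007,-0.006,0.005]},{"delta_pos":[12,-40,13],"delta_rot":[0,0,0]},{"delta_pos":[12,-40,13],"delta_rot":[0,0,0]},{"delta_pos":[12,-40,13],"delta_rot":[0,0,0]},{"delta_pos":[12,-40,13],"delta_rot":[0,0,0]},{"delta_pos":[12,-40,13],"delta_rot":[0,0,0]},{"delta_pos":[12,-38,13],"delta_rot":[0,0,0]},{"delta_pos":[0,0,0],"delta_rot":[0,0,0]}]' 
python3 where.py 0.397 0.0262 0.023 11.8
python3 - <<'E'
from h import *
d=snap('wrist','w1'); cv2.imwrite('pics/w1b.png',cv2.resize(d['img'],(640,480)))
p=w2p(d,[[.4164,.0299,.0085],[.5426,.0558,.003],[.5815,.0605,.008]]);print(p*1.25)
E
```

```text
t: 2.48
position: [0.3996, 0.0191, 0.0968]
orientation: [[-0.978, -0.207, -0.001], [-0.207, 0.978, 0.001], [0.001, 0.001, -1.0]]
force: [0.3, 1.5, 0.8]
finger_gap: 0.0207
t 2.475 p [0.3996 0.0191 0.0968] F [0.2867 1.4862 0.8013] gap 0.02073429493016692 
 [[-0.9784 -0.2068 -0.0014]
 [-0.2068  0.9784  0.0009]
 [ 0.0012  0.0012 -1.    ]]
delta_mm [ 1.0177  7.4433 73.7892] rot [ 0.0012 -0.0012  0.0024]
[[327.13712865 266.10998119]
 [325.1967332  412.54105245]
 [320.99076992 456.24354643]]
```

View pics/w1b.png

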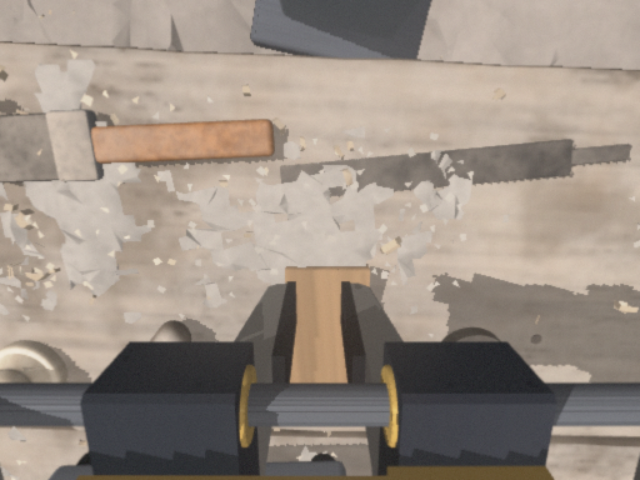

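The wrist view shows the thick heel face at (328,267), where I predicted it, with clear table behind it. I'll lower the fingers there.

```bash
python3 -m pendant '[{"delta_pos":[1,7.4,0],"delta_rot":[0,0,0]},{"delta_pos":[0.5,0,26],"delta_rot":[0,0,0]},{"delta_pos":[0,0,26],"delta_rot":[0,0,0]},{"delta_pos":[0,0,21],"delta_rot":[0,0,0]},{"delta_pos":[0,0,0],"delta_rot":[0,0,0]}]' 
python3 where.py 0.4818 0.0436 0.023 11.8
```

```text
t: 3.15
position: [0.4, 0.0365, 0.0242]
orientation: [[-0.975, -0.221, 0.005], [-0.221, 0.975, 0.006], [-0.006, 0.004, -1.0]]
force: [0.8, 0.2, 0.2]
finger_gap: 0.0203
t 3.15 p [0.4    0.0365 0.0242] F [0.7831 0.1522 0.1748] gap 0.020336981422738615 
 [[-0.9754 -0.2206  0.0052]
 [-0.2205  0.9754  0.0055]
 [-0.0063  0.0043 -1.    ]]
delta_mm [-81.3521 -11.1608   1.6863] rot [0.0043 0.0062 0.0164]
```

It overshot sideways by 10 mm, so I'll correct that before touching the wedge.

```bash
python3 -m pendant '[{"delta_pos":[0,-8,1],"delta_rot":[0.004,0.006,0.016]},{"delta_pos":[0,0,0],"delta_rot":[0,0,0]},{"delta_pos":[0,0,0],"delta_rot":[0,0,0]}]' 
python3 where.py 0.4 0.0266 0.023 11.8
```

```text
t: 3.52
position: [0.4037, 0.0299, 0.0251]
orientation: [[-0.979, -0.206, 0.004], [-0.206, 0.979, 0.001], [-0.004, 0.0, -1.0]]
force: [-0.5, -0.7, -0.3]
finger_gap: 0.0203
t 3.525 p [0.4037 0.0299 0.0251] F [-0.4783 -0.6995 -0.2553] gap 0.020316187546463624 
 [[-0.9785 -0.206   0.0036]
 [-0.206   0.9785  0.0012]
 [-0.0038  0.0004 -1.    ]]
delta_mm [ 4.2847 -2.486   2.1121] rot [0.0004 0.0038 0.0016]
```

```bash
python3 -m pendant '[{"delta_pos":[0,-2.5,2],"delta_rot":[0,0,0]},{"delta_pos":[-6,0,0],"delta_rot":[0,0,0]},{"delta_pos":[-6,0,0],"delta_rot":[0,0,0]},{"delta_pos":[-6,0,0],"delta_rot":[0,0,0]},{"delta_pos":[-6,0,0],"delta_rot":[0,0,0]},{"delta_pos":[-6,0,0],"delta_rot":[0,0,0]},{"delta_pos":[-6,0,0],"delta_rot":[0,0,0]},{"delta_pos":[0,0,0],"delta_rot":[0,0,0]},{"delta_pos":[0,0,0],"delta_rot":[0,0,0]}]' 
python3 where.py 0.4898 0.0417 0.023 11.8
```

```text
t: 4.65
position: [0.4428, 0.0354, 0.0237]
orientation: [[-0.979, -0.206, 0.005], [-0.206, 0.979, 0.002], [-0.005, 0.001, -1.0]]
force: [-0.4, -0.3, 0.6]
finger_gap: 0.0201
t 4.65 p [0.4428 0.0354 0.0237] F [-0.4083 -0.2722  0.6298] gap 0.020068283145661513 
 [[-0.9786 -0.2059  0.005 ]
 [-0.2059  0.9786  0.0016]
 [-0.0052  0.0005 -1.    ]]
delta_mm [-47.3181  -3.5356   0.9324] rot [0.0005 0.0052 0.0015]
```

```bash
python3 - <<'E'
from h import *
a=snap('scene','s2');b=snap('top','t2')
c=np.hstack([cv2.resize(b['img'][150:250,200:300],(400,400),interpolation=3),cv2.resize(a['img'][185:285,230:330],(400,400),interpolation=3)])
cv2.imwrite('pics/c2.png',c)
E
```

```text
(no output)
```

View pics/c2.png

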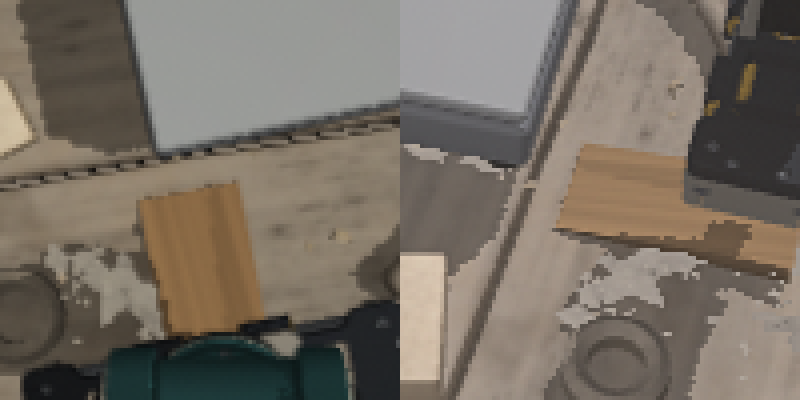

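The wedge has moved straight. Its thin-end corners are at crop (138,199) and (238,181) in the top view, and (580,144) and (555,230) in the scene view.

```bash
python3 - <<'E'
from h import *
np.set_printoptions(precision=4,suppress=True)
b=load('t2');a=load('s2')
w=p2w(b,np.array([[138,199],[238,181]])/4+[200,150],.003);v=p2w(a,np.array([[155,230],[180,144]])/4+[230,185],.003)
print(w,v); m=(w.mean(0)+v.mean(0))/2
f=np.array([.5815,.0605]);
for q in (w,v):
    y=(q[0]-q[1])[:2];y/=np.linalg.norm(y);x=np.array([y[1],-y[0]]);e=f-q.mean(0)[:2]
    print(np.degrees(np.arctan2(x[1],x[0])),'remaining',e@x+.0464,'lat',e@y)
E
```

```text
[[0.5382 0.0843 0.003 ]
 [0.5496 0.0256 0.003 ]] [[0.5352 0.088  0.003 ]
 [0.549  0.0284 0.003 ]]
10.984508522707536 remaining 0.0843326781023479 lat -0.0017347061272978293
13.058220907516313 remaining 0.08529254921227084 lat -0.006675132370044034
```

The numbers say the thin end hasn't moved, although the TCP advanced 39 mm. I'll check where the fingertips really are.

```bash
python3 - <<'E'
from h import *
np.set_printoptions(precision=4,suppress=True)
s=monitor.state();R=np.array(s['orientation']);p=np.array(s['position']);print(s['t'],p)
tips=[p+R@np.array(o) for o in ([-.01,.01,.017],[-.01,-.01,.017],[-.01,.028,.017],[-.01,-.028,.017])]
print(tips)
d=snap('wrist','w3');q=w2p(d,tips);print('wrist',q)
print('scene',w2p(load('s2'),tips), 'top',w2p(load('t2'),tips))
a=load('s2')['img'][200:290,280:370]
c=np.hstack([cv2.resize(d['img'][120:384],(512+8,400)),cv2.resize(a,(270,400),interpolation=3)])
cv2.imwrite('pics/c3.png',c)
E
```

```text
4.75 [0.4428 0.0354 0.0238]
[array([0.4506, 0.0473, 0.0068]), array([0.4548, 0.0277, 0.0068]), array([0.4469, 0.0649, 0.0068]), array([0.4585, 0.0101, 0.0068])]
wrist [[268.3481 233.8125]
 [239.2486 233.8248]
 [294.5352 233.7981]
 [213.0636 233.8326]]
scene [[311.7728 242.491 ]
 [313.4396 235.2485]
 [310.2301 249.1964]
 [314.8988 228.9098]] top [[249.7207 237.4363]
 [258.1125 235.7834]
 [242.1654 238.9254]
 [265.6629 234.297 ]]
```

View pics/c3.png

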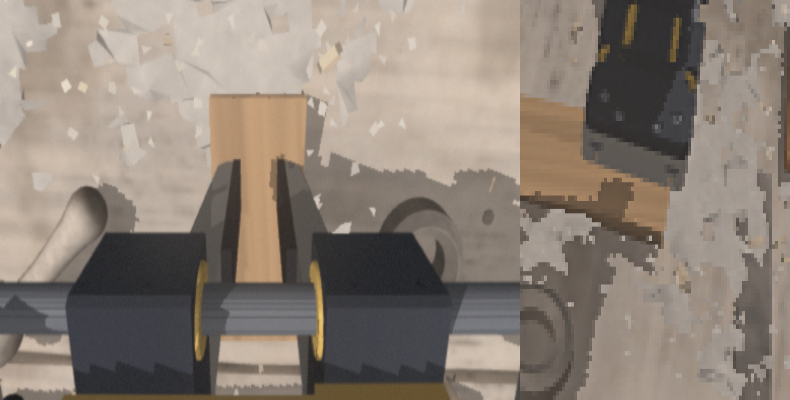

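```bash
python3 - <<'E'
from h import *
np.set_printoptions(precision=4,suppress=True)
d=load('w3');T=np.array(d['tool_from_camera']);print(T)
e=dict(d);e['cam_to_world']=T
for z in (-.03,-.02,-.01,0,.01,.017):
    print(z,w2p(e,[[.01,.01,z],[.01,-.01,z],[-.01,.01,z],[-.01,-.01,z]]).tolist())
print('heel now',p2w(d,[[207,182.7],[302,182.7]],.017))
c=cv2.resize(d['img'][170:290,180:330],(750,600),interpolation=3);cv2.imwrite('pics/c4.png',c)
E
```

```text
[[-0.0005 -0.9646 -0.2638  0.0745]
 [ 1.     -0.0005 -0.0002  0.0005]
 [ 0.0001 -0.2638  0.9646 -0.1899]
 [ 0.      0.      0.      1.    ]]
-0.03 [[272.43780657938703, 232.41706242796994], [234.73732724703174, 232.43305508401033], [271.91357680589323, 266.54909788396145], [235.34776990542105, 266.5637282293966]]
-0.02 [[271.4791122847682, 225.69220673553906], [235.7881431462224, 225.7075243997812], [271.00985255807007, 258.2505360560742], [236.33648215332497, 258.2646252422059]]
-0.01 [[270.61737393046116, 219.64786376333524], [236.73268959047533, 219.66255541654024], [270.19495977004965, 250.76829776343368], [237.22801159650248, 250.78187623411682]]
0 [[269.8386009746169, 214.1857809676704], [237.58630057771109, 214.1998914675206], [269.456428572704, 243.98770690361692], [238.03600005966697, 244.00080420474683]]
0.01 [[269.13136945490373, 209.22574019143332], [238.36149715705724, 209.2393104634106], [268.78401642000233, 237.8145847714498], [238.77165278508258, 237.82722908007793]]
0.017 [[268.67376298054893, 206.01653738095558], [238.86308067119376, 206.0297518747906], [268.34806282929395, 233.81249793675738], [239.24860878057785, 233.8248410641633]]
heel now [[0.421  0.001  0.017 ]
 [0.4088 0.0591 0.017 ]]
```

View pics/c4.png

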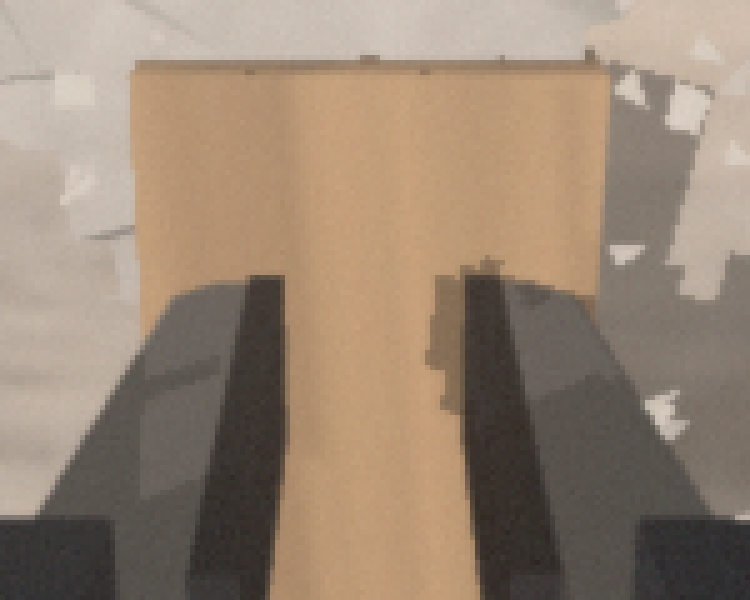

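The crop shows the fingertips hovering over the wedge. The tip edges at (237,225) and (273,225) in the full picture fit a tool z of about −20 mm, not the +17 mm stated, so the tips are about 44 mm above the table. The wedge hasn't moved. I'll back off behind the heel and then lower carefully while watching the force.

```bash
python3 -m pendant '[{"delta_pos":[14,-1,0],"delta_rot":[0,0,0]},{"delta_pos":[14,-1,0],"delta_rot":[0,0.005,0]},{"delta_pos":[13,0,0],"delta_rot":[0,0,0]},{"delta_pos":[0,0,0],"delta_rot":[0,0,0]},{"delta_pos":[0,0,0],"delta_rot":[0,0,0]}]' 
python3 where.py 0.3995 0.0266 0.0 11.8
```

```text
t: 5.42
position: [0.3989, 0.0239, 0.0237]
orientation: [[-0.979, -0.205, -0.001], [-0.205, 0.979, 0.001], [0.001, 0.001, -1.0]]
force: [0.6, -0.0, -0.0]
finger_gap: 0.0198
t 5.425 p [0.3989 0.0239 0.0237] F [ 0.5955 -0.0436 -0.0273] gap 0.01977749150996494 
 [[-0.9787 -0.2053 -0.001 ]
 [-0.2053  0.9787  0.0006]
 [ 0.0009  0.0008 -1.    ]]
delta_mm [-1.182   2.4767 23.7092] rot [ 0.0008 -0.0009  0.0009]
```

```bash
python3 -m pendant '[{"delta_pos":[0,2,5],"delta_rot":[0,0,0]},{"delta_pos":[0,0,5],"delta_rot":[0,0,0]},{"delta_pos":[0,0,0],"delta_rot":[0,0,0]}]' | grep -E 'pos|force'
python3 -m pendant '[{"delta_pos":[0,0,5],"delta_rot":[0,0,0]},{"delta_pos":[0,0,5],"delta_rot":[0,0,0]},{"delta_pos":[0,0,0],"delta_rot":[0,0,0]}]' | grep -E 'pos|force'
```

```text
position: [0.3994, 0.0264, 0.013]
force: [-0.5, 0.0, -0.8]
position: [0.3994, 0.0263, 0.002]
force: [-0.2, -0.2, -0.7]
```

```bash
python3 -m pendant '[{"delta_pos":[0,0,4],"delta_rot":[0,0,0]},{"delta_pos":[0,0,3],"delta_rot":[0,0,0]},{"delta_pos":[0,0,0],"delta_rot":[0,0,0]}]' | grep -E 'pos|force'
python3 -m pendant '[{"delta_pos":[0,0,3],"delta_rot":[0,0,0]},{"delta_pos":[0,0,2],"delta_rot":[0,0,0]},{"delta_pos":[0,0,0],"delta_rot":[0,0,0]}]' | grep -E 'pos|force'
python3 - <<'E'
from h import *
d=snap('wrist','w5')
c=cv2.resize(d['img'][160:280,180:330],(750,600),interpolation=3);cv2.imwrite('pics/c5.png',c)
E
```

```text
position: [0.3995, 0.0263, -0.0055]
force: [-0.6, 0.9, -0.1]
position: [0.3996, 0.0263, -0.0107]
force: [0.4, 0.3, -0.7]
```

View pics/c5.png

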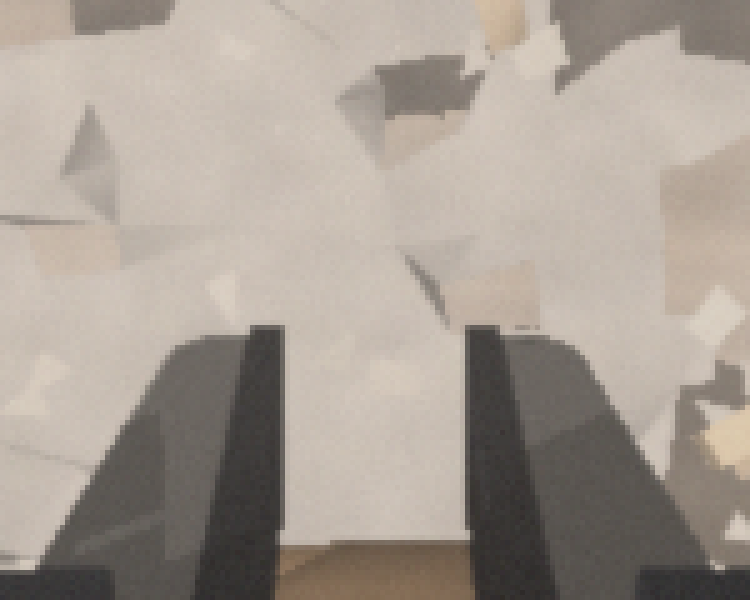

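The fingers now straddle the space behind the heel at low height, with the heel edge ahead at (255,268) in the full picture. I'll go down 3 mm more and push.

```bash
python3 -m pendant '[{"delta_pos":[0,0,3],"delta_rot":[0,0,0]},{"delta_pos":[-6,0,0],"delta_rot":[0,0,0]},{"delta_pos":[-6,0,0],"delta_rot":[0,0,0]},{"delta_pos":[-6,0,0],"delta_rot":[0,0,0]},{"delta_pos":[-6,0,0],"delta_rot":[0,0,0]},{"delta_pos":[-6,0,0],"delta_rot":[0,0,0]},{"delta_pos":[-6,0,0],"delta_rot":[0,0,0]},{"delta_pos":[-6,0,0],"delta_rot":[0,0,0]},{"delta_pos":[-6,0,0],"delta_rot":[0,0,0]},{"delta_pos":[-5,0,0],"delta_rot":[0,0,0]},{"delta_pos":[0,0,0],"delta_rot":[0,0,0]},{"delta_pos":[0,0,0],"delta_rot":[0,0,0]}]' 
python3 where.py 0.4898 0.0427 -0.013 11.8
python3 - <<'E'
from h import *
a=snap('scene','s6');b=snap('top','t6')
c=np.hstack([cv2.resize(b['img'][150:250,200:300],(400,400),interpolation=3),cv2.resize(a['img'][185:285,230:330],(400,400),interpolation=3)])
cv2.imwrite('pics/c6.png',c)
E
```

```text
t: 8.48
position: [0.4554, 0.0381, -0.0139]
orientation: [[-0.979, -0.206, -0.0], [-0.206, 0.979, 0.001], [-0.0, 0.001, -1.0]]
force: [-0.7, 0.0, 0.5]
finger_gap: 0.0202
t 8.475 p [ 0.4554  0.0381 -0.0139] F [-0.7082  0.0085  0.502 ] gap 0.020220773326027727 
 [[-0.9786 -0.2059 -0.    ]
 [-0.2059  0.9786  0.0006]
 [-0.0001  0.0006 -1.    ]]
delta_mm [-34.5683  -2.5867  -0.8961] rot [0.0006 0.0001 0.0015]
```

View pics/c6.png

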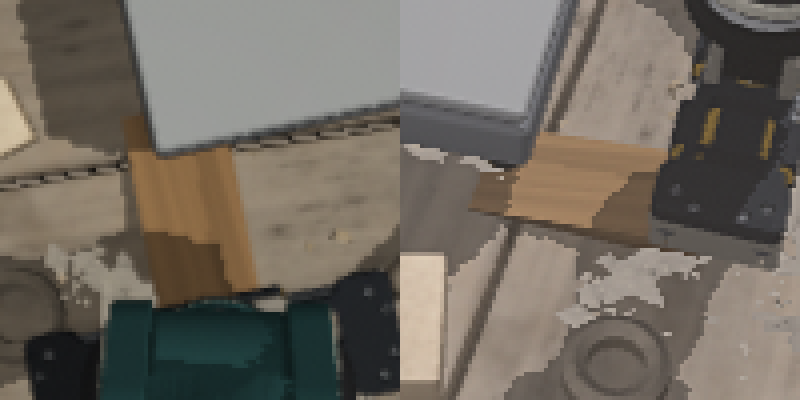

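The wedge is now sliding in under the front left corner. Its thin left corner is at crop (122,121) in the top view and (468,208) in the scene view.

```bash
python3 - <<'E'
from h import *
np.set_printoptions(precision=4,suppress=True)
w=p2w(load('t6'),np.array([[122,121]])/4+[200,150],.003)[0];v=p2w(load('s6'),np.array([[68,208]])/4+[230,185],.003)[0]
print(w,v)
x=np.array([.979,.206]);y=np.array([-.206,.979]);f=np.array([.5815,.0605]);p=np.array([.4554,.0381])
for q in (w,v):
    e=f-q[:2]; print('remaining',e@x+.0464,'lat(center)',e@y+.030, 'tcp->heel',(q[:2]-p)@x-.130)
E
```

```text
[0.584  0.0944 0.003 ] [0.5847 0.097  0.003 ]
remaining 0.03691508260041968 lat(center) -0.0026995758843476603 tcp->heel 0.0075512173995802845
remaining 0.03577569736770345 lat(center) -0.005086689705977962 tcp->heel 0.008690602632296512
```

```bash
python3 -m pendant '[{"delta_pos":[-6,0,0],"delta_rot":[0,0,0]},{"delta_pos":[-6,0,0],"delta_rot":[0,0,0]},{"delta_pos":[-6,0,0],"delta_rot":[0,0,0]},{"delta_pos":[-5,0,0],"delta_rot":[0,0,0]},{"delta_pos":[0,0,0],"delta_rot":[0,0,0]},{"delta_pos":[0,0,0],"delta_rot":[0,0,0]}]'  | grep -E 'pos|force'
for i in 1; do python3 -m pendant '[{"delta_pos":[-2,0,0],"delta_rot":[0,0,0]},{"delta_pos":[-1,0,0],"delta_rot":[0,0,0]}]'| grep -E 'pos|force'; done
```

```text
position: [0.4794, 0.0432, -0.014]
force: [0.8, 0.1, 0.2]
position: [0.4818, 0.0437, -0.014]
force: [-0.7, -0.0, 0.8]
```

```bash
python3 -m pendant '[{"delta_pos":[-2,0,0],"delta_rot":[0,0,0]},{"delta_pos":[-1,0,0],"delta_rot":[0,0,0]}]'| grep -E 'pos|force'
python3 -m pendant '[{"delta_pos":[-1,0,0],"delta_rot":[0,0,0]}]'| grep -E 'pos|force'
python3 -m pendant '[{"delta_pos":[-1,0,0],"delta_rot":[0,0,0]}]'| grep -E 'pos|force'
python3 -m pendant '[{"delta_pos":[-1,0,0],"delta_rot":[0,0,0]}]'| grep -E 'pos|force'
```

```text
position: [0.4846, 0.0443, -0.014]
force: [-0.9, 0.3, 0.6]
position: [0.4852, 0.0444, -0.0141]
force: [-1.3, -0.4, 2.3]
position: [0.4855, 0.0445, -0.0142]
force: [-2.6, -1.5, 1.9]
position: [0.4858, 0.0446, -0.0143]
force: [-3.0, -0.5, 2.5]
```

The force has risen to 3 N and the advance has nearly stopped, so I'll check the position.

```bash
python3 - <<'E'
from h import *
a=snap('scene','s7');b=snap('top','t7')
c=np.hstack([cv2.resize(b['img'][160:230,215:265],(400,560),interpolation=3),cv2.resize(a['img'][190:260,230:280],(400,560),interpolation=3)])
cv2.imwrite('pics/c7.png',c)
# platter motion vs start
from pose import rect
for n,i in (('t','0'),('t','7')): rect(load(n+i),(280,142),14,.072,0,n+i)
for n,i in (('s','0'),('s','7')): rect(load(n+i),(240,178),14,.072,0,n+i)
E
python3 where.py 0.4898 0.0427 -0.013 11.8
```

```text
t0 c [ 0.66686609 -0.01689427] sides 0.21499573 -76.871925 0.15502799 13.1280775
t7 c [ 0.66649597 -0.0169302 ] sides 0.21472588 -76.7639 0.15452945 13.236095
s0 c [ 0.66565674 -0.01726664] sides 0.21794836 -76.704865 0.15576376 13.295152
s7 c [ 0.66582458 -0.01736501] sides 0.21767971 -76.70485 0.15548228 13.295151
t 10.3 p [ 0.486   0.0446 -0.0143] F [-3.4708 -0.767   1.8282] gap 0.020348310009412444 
 [[-0.9786 -0.2057 -0.0053]
 [-0.2057  0.9786  0.    ]
 [ 0.0052  0.0011 -1.    ]]
delta_mm [-3.3186 -2.6614 -1.3241] rot [ 0.0011 -0.0052  0.0012]
```

View pics/c7.png

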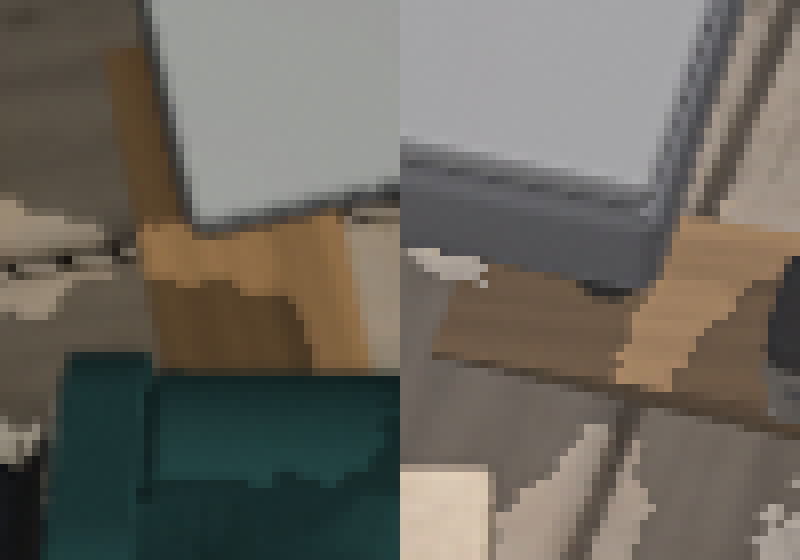

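The wedge's thin left corner is at crop (104,52) in the top view and (432,353) in the scene view. The foot is visible at (608,290), sitting on the wedge. The platter hasn't moved.

```bash
python3 - <<'E'
from h import *
w=p2w(load('t7'),np.array([[104,51]])/8+[215,160],.003)[0];v=p2w(load('s7'),np.array([[32,353]])/8+[230,190],.003)[0]
x=np.array([.979,.206]);y=np.array([-.206,.979]);f=np.array([.5815,.0605]);p=np.array([.486,.0446])
for q in (w,v):
    e=f-q[:2]; print(q,'remaining',e@x+.0464,'lat',e@y+.030, 'tcp->heel',(q[:2]-p)@x-.130)
E
```

```text
[0.6167222  0.10082354 0.003     ] remaining 0.0036108133416082253 lat -0.0022209746926248747 tcp->heel 0.00955908665839178
[0.61420888 0.10346254 0.003     ] remaining 0.005527723825945935 lat -0.0053223016104895285 tcp->heel 0.007642176174054077
```

Vision says 4 ± 3 mm remain, but the force suggests the foot is already in contact. To rule out the fingertips rubbing on the table, I'll back off, rise 3 mm and push again.

```bash
python3 -m pendant '[{"delta_pos":[4,0,0],"delta_rot":[0,0,0]},{"delta_pos":[0,0,-3],"delta_rot":[0,-0.005,0]},{"delta_pos":[0,0,0],"delta_rot":[0,0,0]}]'| grep -E 'pos|force'
python3 -m pendant '[{"delta_pos":[-2,0,0],"delta_rot":[0,0,0]},{"delta_pos":[-1,0,0],"delta_rot":[0,0,0]}]'| grep -E 'pos|force'
python3 -m pendant '[{"delta_pos":[-1,0,0],"delta_rot":[0,0,0]}]'| grep -E 'pos|force'
python3 -m pendant '[{"delta_pos":[-1,0,0],"delta_rot":[0,0,0]}]'| grep -E 'pos|force'
python3 -m pendant '[{"delta_pos":[-1,0,0],"delta_rot":[0,0,0]}]'| grep -E 'pos|force'
```

```text
position: [0.4843, 0.0442, -0.0107]
force: [-0.8, 0.1, 0.5]
position: [0.4867, 0.0447, -0.0106]
force: [-3.0, -1.0, 3.1]
position: [0.4866, 0.0447, -0.0108]
force: [-4.2, -1.3, 3.3]
position: [0.4866, 0.0447, -0.011]
force: [-4.1, -1.7, 2.9]
position: [0.4868, 0.0448, -0.0112]
force: [-5.3, -0.8, 3.7]
```

It stalls at 4–5 N with the tips higher too, so the resistance is the wedge against the foot and it is snug. I'll back away, rise, close the fingers and go above the corner.

```bash
python3 -m pendant '[{"delta_pos":[15,0,0],"delta_rot":[0,0,0]},{"delta_pos":[5,0,-5],"delta_rot":[0,0,0]},{"delta_pos":[0,0,-30],"delta_rot":[0,0,0]},{"delta_pos":[0,0,-40],"delta_rot":[0,0,0]},{"delta_pos":[0,0,-40],"delta_rot":[0,0,0]},{"delta_pos":[0,0,0],"delta_rot":[0,0,0]},{"delta_pos":[0,0,0],"delta_rot":[0,0,0]}]' | grep -E 'pos|force'
python3 -m pendant '[{"delta_pos":[0,0,0],"delta_rot":[0,0,0]},{"delta_pos":[0,0,0],"delta_rot":[0,0,0]}]' 1 20| grep -E 'pos|force|gap'
python3 where.py 0.5815 0.0605 0.105 12
python3 - <<'E'
from h import *
from pose import rect
rect(snap('top','t8'),(280,142),14,.072,0,'top');rect(snap('scene','s8'),(240,178),14,.072,0,'scene')
d=snap('wrist','w8');cv2.imwrite('pics/c8.png',cv2.resize(d['img'][160:360,140:390],(750,600),interpolation=3))
E
```

```text
position: [0.4696, 0.0411, 0.109]
force: [-0.2, 0.6, 0.0]
position: [0.4685, 0.0409, 0.1073]
force: [0.1, 0.1, 0.1]
finger_gap: 0.0025
t 12.425 p [0.4685 0.0409 0.1073] F [0.1358 0.1415 0.1418] gap 0.002517726627352641 
 [[-0.9786 -0.2058  0.0071]
 [-0.2057  0.9786  0.0023]
 [-0.0074  0.0007 -1.    ]]
delta_mm [-114.5602   -4.1091    3.1345] rot [ 0.0007  0.0074 -0.0022]
top c [ 0.66661438 -0.01681774] sides 0.21472217 -76.68377 0.15498795 13.316201
scene c [ 0.66580548 -0.01724075] sides 0.21794981 -76.7127 0.15547797 13.287294
```

View pics/c8.png

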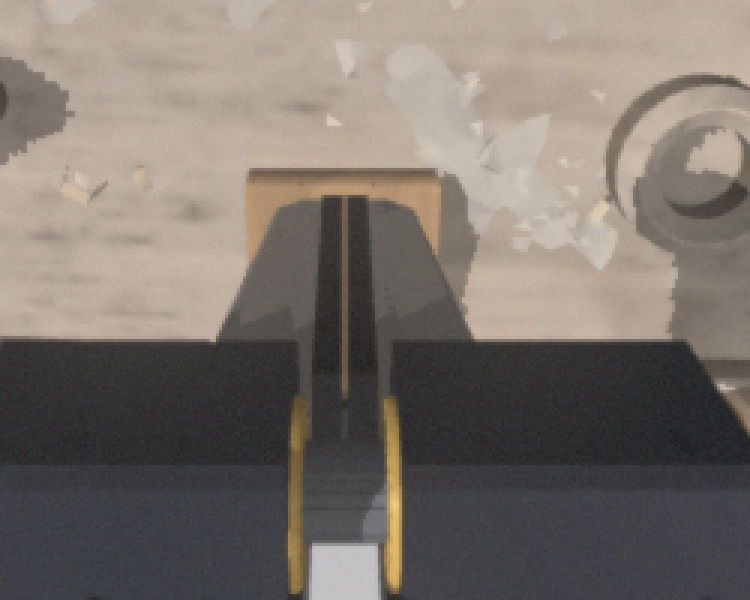

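The fingers are nearly closed (2.5 mm gap). The heel's top edge is at crop row 183, columns 247–440, and the scale hasn't moved. From the heel I'll work out how far in the wedge is.

```bash
python3 - <<'E'
from h import *
np.set_printoptions(precision=4,suppress=True)
d=load('w8')
q=p2w(d,np.array([[247,183],[440,183]])/3+[140,160],.017);r0=p2w(d,np.array([[247,170],[440,170]])/3+[140,160],0)
x=np.array([.979,.206]);f=np.array([.5815,.0605])
for a in(q,r0): print(a,'remaining',(f-a.mean(0)[:2])@x-.0836)
E
python3 -m pendant '[{"delta_pos":[-30,-1,0],"delta_rot":[0,0,0]},{"delta_pos":[-30,-1,0],"delta_rot":[0,0.007,0]},{"delta_pos":[-28,-1,0],"delta_rot":[0,0,0]},{"delta_pos":[-20,0,0],"delta_rot":[0,0,0]},{"delta_pos":[0,0,0],"delta_rot":[0,0,0]},{"delta_pos":[0,0,0],"delta_rot":[0,0,0]}]' | grep -E 'force|gap'
python3 where.py 0.5815 0.0605 0.06 13
```

```text
[[0.502  0.0183 0.017 ]
 [0.4899 0.0763 0.017 ]] remaining 0.0028743400011714687
[[0.5042 0.017  0.    ]
 [0.4913 0.0783 0.    ]] remaining 0.0010369756441251515
force: [-0.1, 0.4, -0.7]
finger_gap: 0.0005
t 13.325 p [0.5756 0.0602 0.1051] F [-0.1215  0.4321 -0.6949] gap 0.0005257837713633325 
 [[-0.9787 -0.2053 -0.005 ]
 [-0.2053  0.9787 -0.0003]
 [ 0.005   0.0008 -1.    ]]
delta_mm [-6.0475 -0.9035 45.0406] rot [ 0.0008 -0.0049 -0.0201]
```

The remaining distance now reads 1–3 mm, which is within error of snug. Next I'll descend on the corner, watching the force.

```bash
python3 -m pendant '[{"delta_pos":[-6,-1,0],"delta_rot":[0,-0.005,0]},{"delta_pos":[0,0,6],"delta_rot":[0,0,0]},{"delta_pos":[0,0,5],"delta_rot":[0,0,0]},{"delta_pos":[0,0,4],"delta_rot":[0,0,0]},{"delta_pos":[0,0,0],"delta_rot":[0,0,0]}]' | grep -E 'pos|force'
python3 -m pendant '[{"delta_pos":[0,0,6],"delta_rot":[0,0,0]},{"delta_pos":[0,0,6],"delta_rot":[0,0,0]},{"delta_pos":[0,0,4],"delta_rot":[0,0,0]},{"delta_pos":[0,0,0],"delta_rot":[0,0,0]}]' | grep -E 'pos|force'
python3 where.py 0.5815 0.0605 0.06 13
```

```text
position: [0.58, 0.06, 0.0889]
force: [-1.1, 0.2, 0.0]
position: [0.5799, 0.06, 0.0717]
force: [0.1, -0.5, 0.1]
t 14.45 p [0.5799 0.06   0.0717] F [ 0.1256 -0.4914  0.1064] gap 1.4117524605577363e-05 
 [[-0.9788 -0.205  -0.0015]
 [-0.205   0.9788  0.0008]
 [ 0.0013  0.0011 -1.    ]]
delta_mm [-1.6886  0.1543 11.6526] rot [ 0.0011 -0.0013 -0.0204]
```

```bash
python3 -m pendant '[{"delta_pos":[-1.5,0,5],"delta_rot":[0,0,0]},{"delta_pos":[0,0,4],"delta_rot":[0,0,0]},{"delta_pos":[0,0,3],"delta_rot":[0,0,0]},{"delta_pos":[0,0,0],"delta_rot":[0,0,0]}]' | grep -E 'pos|force'
python3 -m pendant '[{"delta_pos":[0,0,2],"delta_rot":[0,0,0]},{"delta_pos":[0,0,2],"delta_rot":[0,0,0]}]' | grep -E 'pos|force'
python3 -m pendant '[{"delta_pos":[0,0,1.5],"delta_rot":[0,0,0]}]' | grep -E 'pos|force'
```

```text
position: [0.5816, 0.0604, 0.0589]
force: [0.2, -0.7, 0.6]
position: [0.5819, 0.0604, 0.0549]
force: [0.0, 0.6, 0.8]
position: [0.5818, 0.0605, 0.0539]
force: [-3.7, -1.0, 12.5]
```

Contact at TCP z = 0.054, as the vision predicted. I'll hold the press.

```bash
python3 -m pendant '[{"delta_pos":[0,0,1],"delta_rot":[0,0,0]}]' | grep -E 'pos|force'
python3 -m pendant '[{"delta_pos":[0,0,1],"delta_rot":[0,0,0]}]' | grep -E 'pos|force'
```

```text
position: [0.5818, 0.0605, 0.0539]
force: [-4.1, 0.5, 10.9]
position: [0.5818, 0.0605, 0.0539]
force: [-2.9, -1.1, 8.5]
```

```bash
python3 -m pendant '[{"delta_pos":[0.3,0,1.7],"delta_rot":[0,0,0]},{"delta_pos":[0.3,0,1.7],"delta_rot":[0,0,0]}]' | grep -E 'pos|force'
python3 -m pendant '[{"delta_pos":[0.3,0,1.7],"delta_rot":[0,0,0]},{"delta_pos":[0.3,0,1.7],"delta_rot":[0,0,0]},{"delta_pos":[0.3,0,1.7],"delta_rot":[0,0,0]},{"delta_pos":[0.3,0,1.7],"delta_rot":[0,0,0]}]' | grep -E 'pos|force'
python3 -m pendant '[{"delta_pos":[0.3,0,1.7],"delta_rot":[0,0,0]},{"delta_pos":[0.3,0,1.7],"delta_rot":[0,0,0]},{"delta_pos":[0.3,0,1.7],"delta_rot":[0,0,0]},{"delta_pos":[0.3,0,1.7],"delta_rot":[0,0,0]}]' | grep -E 'pos|force'
```

```text
position: [0.5818, 0.0605, 0.0538]
force: [-4.5, -0.4, 12.4]
position: [0.5819, 0.0605, 0.0538]
force: [-3.6, -0.9, 12.3]
position: [0.5819, 0.0606, 0.0538]
force: [-3.5, -0.6, 12.5]
```

The corner held about 12.4 N for 1.25 s and sank no more than 0.1 mm. I'll retreat straight up and away, then check.

```bash
python3 -m pendant '[{"delta_pos":[0,0,-5],"delta_rot":[0,0,0]},{"delta_pos":[0,0,-20],"delta_rot":[0,0,0]},{"delta_pos":[0,0,-40],"delta_rot":[0,0,0]},{"delta_pos":[20,20,-40],"delta_rot":[0,0,0]},{"delta_pos":[30,40,-20],"delta_rot":[0,0,0]},{"delta_pos":[30,50,0],"delta_rot":[0,0,0]},{"delta_pos":[30,50,0],"delta_rot":[0,0,0]},{"delta_pos":[10,50,0],"delta_rot":[0,0,0]},{"delta_pos":[0,50,0],"delta_rot":[0,0,0]},{"delta_pos":[0,0,0],"delta_rot":[0,0,0]},{"delta_pos":[0,0,0],"delta_rot":[0,0,0]}]' | grep -E 't:|pos|force'
python3 - <<'E'
from h import *
from pose import rect
b=snap('top','t9');a=snap('scene','s9')
rect(b,(280,142),14,.072,0,'top');rect(a,(240,178),14,.072,0,'scene')
i=cv2.resize(b['img'][60:260,150:350],(400,400),interpolation=3);j=cv2.resize(a['img'][130:290,170:330],(400,400),interpolation=3)
cv2.imwrite('pics/c9.png',np.hstack([i,j]))
E
```

```text
t: 18.2
position: [0.4077, 0.2957, 0.1858]
force: [0.8, -0.0, -0.4]
top c [ 0.66691809 -0.01695818] sides 0.2148684 -76.9019 0.15503418 13.098092
scene c [ 0.66716992 -0.01601347] sides 0.21505648 -76.76138 0.15211937 13.238595
```

View pics/c9.png

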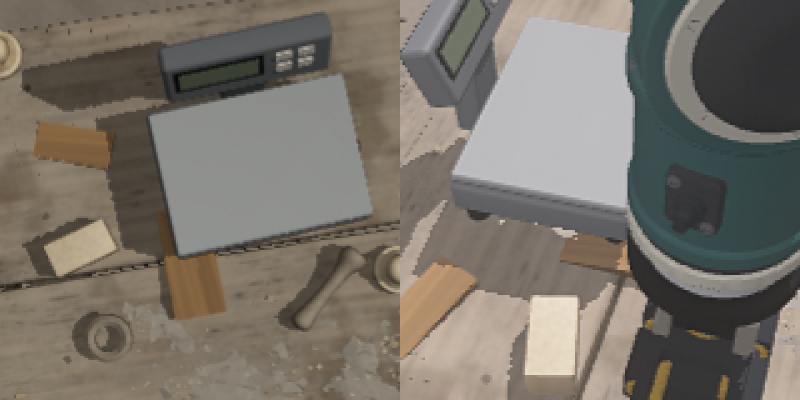

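The wedge is under the front left foot with its heel edge at about (200,314). The scale is where it was, the offcut, ring, pestle and knob look undisturbed, and the arm is clear. I'll hand it in.

```bash
python3 - <<'E'
from h import *
q=p2w(load('t9'),np.array([[175,318],[226,310]])/2+[150,60],.017)
print(q,'remaining',(np.array([.5815,.0605])-q.mean(0)[:2])@[.979,.206]-.0836)
print(r.job_done())
E
```

```text
[[0.49374541 0.0761109  0.017     ]
 [0.50379925 0.01715557 0.017     ]] remaining 0.00024694473261838157
the job is handed in; nothing more can be done
None
```

I pushed the 130 x 60 mm wedge, thin end first, under the front left foot. The push ended when it stalled at 4–5 N. I then pressed the platter corner above the foot with about 12.4 N for 1.25 s, and it sank no more than 0.1 mm. I handed the job in at about 18 s with the arm clear.

**Last checks**
- **Wedge:** the final top view puts it 0.2 mm short of the nominal snug position. Earlier estimates disagreed by a few millimetres: 1–3 mm short after the push, and 4–5 mm just before it. These fall roughly within camera error, so I relied on the force.
- **Scale:** the platter stayed within about 0.5 mm and 0.2° in the top view. The last scene-camera reading was off by about 1.5 mm because the arm partly blocked it. I had no direct measure of level, only that the corner did not sink under the press.
- **Other things:** the offcut, ring, pestle and knob look undisturbed.

**What went wrong:** the fingertips turned out to be about 18–20 mm behind the TCP, not 17 mm ahead as stated. My first push passed over the wedge without touching it, and I corrected the height by sight and force. During the press there was also a sideways force of about 4 N, which did not move the scale.

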